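Stock the cook's caddy

ROBOT

A 6-joint arm with a two-finger parallel gripper is mounted at the origin on a cart in front of the work surface, level with it; the furniture and walls round the work are solid. World frame = base frame: x ahead of the robot, y to its left, z up, the work surface at z = 0. Lengths are in mm, angles in rad, forces in N, time in s.
With the tool pointing down it reaches from about 400 to 925 mm from the base axis. Payload 12.5 kg.
Tool frame: the origin (TCP) lies between the finger pads; the fingertips stand 25 mm ahead of it and the grasp point (between the pads) lies 6 mm ahead of it; z points along the fingers, y is the line along which they close (so a half turn about z gives the same grasp; the last joint's range is limited). The gripper opens to 95 mm and grips with 3 to 60 N. Pads are 20 mm wide; open, the fingers measure 119 mm over their backs; the gripper's body (75 mm by 180 mm) begins 59 mm behind the grasp point.
Start: joints at [1.162, 0.491, 1.559, -0, 1.092, -0.106], TCP at [186.353, 596.587, 239.661] pointing down, gripper open.
Joint ranges: [-3.1, 3.1], [-0.84, 2.19], [0.05, 2.79], [-1.13, 4.28], [0.06, 2.93], [-2.69, 2.69]. Speed limits (rad/s): [2.22, 2.22, 2.79, 3.14, 3.14, 3.14].

INTERFACE

Orientations are given as a unit quaternion [w, x, y, z].
In Python, from station import arm, snapshot, camera_info, nets gives the robot as it stands.
- The arm moves only by the shell command python3 -m inch 'ROWS' [FORCE]. ROWS is JSON, a list of rows, each a list of 3 entries, a list of its own where there are three numbers: the opening, from 0 (shut) to 1 (fully open), then the shift along the world's x, y, z in m, then the turn about the world's z in rad. In form: [[claw, [tx, ty, tz], spin], ...]. A call has 1 to 8 rows; each row is the pose to reach, as a shift and turn from the pose commanded when the call began; what a row does not reach only later rows make up. A row lasts 1/12 s, in which the tool goes at most 41.7 mm and 7.16 degrees, less where a joint would pass 70% of its speed; a pose out of reach is approached as far as the arm can. A call with a gripper value outside its range is refused whole. The fingers move at their own pace and stop on an object; FORCE is the grip in N (left out, the last holds). Time passes only in rows, so rows that repeat a pose let the fingers close. It gives the time, the measured TCP pose, the force, the opening and the grip force at its end, in the units of the state.
- arm.observe(): the state, without advancing time (a new reading comes with each control period).
- snapshot(name): name is "scene" or "top" or "wrist"; returns the picture (400x640x3 uint8, blue, green, red); there is no depth.
- camera_info(name): a dict with "fx", "fy", "cx", "cy" (pixels), "rvec" (rotation vector, rad) and "tvec" (3), from world to camera coordinates, as OpenCV has them. Camera axes: x right, y down, z forward; pixel columns grow to the right and rows downward; lengths in mm; the calibration is good to about 2 mm. A picture is of the moment at which its call begins: read the wrist's pose just before it. camera_info takes no time and is no camera call; for the wrist camera it gives the pose at the moment of the call.
- arm.close_job(): hands the job in; it is judged then, once.
Trained networks look in the newest picture that a camera, given by its name, has taken for a name from the list of things; names that differ only in an ending like _2 or _b are one class to them, and where a whole thing is asked for, a point or a joint stands for the part that bears it (a point fixed in the world has none). Each returns a list of dicts, best first, with "score" (0 to 1); they miss things now and then, are a little off and sometimes report something else, mostly with a low value. They report only what shows in the picture. A call takes as long as a camera call. They do not tell look-alikes from the thing itself.
- nets.boxes_of(camera, target): "rect" ([left, top, right, bottom] in pixels, round what is visible of it).
- nets.cut_out(camera, target): "pixels" (400x640 bool, what is visible of it) and "rect" ([left, top, right, bottom] in pixels, round what is visible of it).
The state is a dict: "clock": time; "joint_pos": joint angles; "joint_velocities": joint speeds; "joint_torque": joint torques, N m; "ee_pos": TCP position; "ee_rot": TCP orientation; "wrist_force": force on the tool from outside, world axes, zero at the start; "wrist_torque": the same for the moment, N m; "grip_width": finger opening in mm; "grasp_force": force on a finger pad.
Only numpy, scipy, OpenCV 4.12 (cv2) and the standard library are available. Lean on these libraries where they do the work, as an engineer would, in place of code of your own. Each camera call takes 0.05 s, during which the arm holds its last target. There are 200 camera calls.

TASK

Stock the cook's caddy for a peanut stir-fry: stand the salt pot and the pepper pot in its two small wells (either way round) and the red-lidded jar in the deep wide well, all upright and fully down, and put the garlic bulb in the shallow white dish. The spice jar and the onion are not for this dish: leave them where they are, and knock nothing over.

Things in the scene. Friction and masses are not known exactly. Their poses are not given: they have to be found in the camera images.
- salt_pot: White ceramic salt shaker with holes in its top, slightly waisted, 42 mm across and 77 mm tall, about 0.14 kg, standing on the worktop. Origin: centre of its underside; z up.
- pepper_pot: Black ceramic pepper shaker, same shape as the salt shaker, 42 mm across and 77 mm tall, about 0.14 kg, standing on the worktop. Origin: centre of its underside; z up.
- jar: Round glass jar of peanut paste with a red screw lid, 65 mm across and 100 mm tall, about 0.44 kg, standing on the worktop. The lid, the top 11 mm, is the widest part; the glass below is 63 mm across. Origin: centre of its underside; z up.
- garlic: Whole garlic bulb, pale pinkish white, 60 mm across at its widest (22 to 28 mm up) with a flat foot 40 mm across, and 59 mm tall to the pointed tip, about 0.04 kg, on the worktop root down. Origin: centre of its underside; z up, to the tip.
- spice_jar: Spice jar that does not belong in the caddy: straight glass cylinder with a dark brown lid, 41 mm across and 105 mm tall, 0.11 kg, standing on the worktop. Leave it alone. (More spice jars stand far back by the wall.) Origin: centre of its underside; z up.
- onion: Brown onion that does not belong in the caddy: 79 mm across and 85 mm tall to its tip, larger and darker than the garlic, on the worktop root down. Leave it alone. Origin: centre of its underside; z up.
- small_well_a: One of the caddy's two small wells: round, 56 mm across, 24 mm deep, its mouth chamfered 3 mm. Cut in one of four beech inserts, 94 mm square, that fill a fixed dark-wood caddy two by two, in any order; all have its yaw. Caddy: 208 mm square, walls 37 mm high (inserts' tops 35 mm), loop handles out 24 mm at two sides. Origin: centre of the well's floor, 11 mm above the worktop; z up.
- small_well_b: The other small well, the same: round, 56 mm across, 24 mm deep, its mouth chamfered 3 mm. Insert and caddy as for small_well_a. Origin: centre of the well's floor, 11 mm above the worktop; z up.
- wide_well: The caddy's deep wide well, for the jar: round, 80 mm across, 24 mm deep, its mouth chamfered 3 mm. Insert and caddy as for small_well_a. Origin: centre of the well's floor, 11 mm above the worktop; z up.
- dish_well: The caddy's shallow white-glazed dish, for the garlic: round, 76 mm across inside, only 12 mm deep from its rim, which is 4.5 mm wide and stands 2 mm above the insert's top. Insert and caddy as for small_well_a. Origin: centre of the well's floor, 25 mm above the worktop; z up. (Wall cabinets hang 0.48 m above the worktop beyond x = 0.58: carry things low.)
Things that resemble listed ones, but are neither listed nor needed, are in the scene too. Leave any blue or green look-alike of the jar alone. What is shaped like the garlic but orange is not meant.

How it is judged (in metres and radians):
At the end, for the whole second after the job is handed in: Pots in the two small wells, jar in the deep wide well: within 12 mm of its centre and 6 mm of its floor, upright within 0.12 rad. Garlic's underside within 15 mm of the dish's centre, 12 mm of its floor. Spice jar (upright) and onion within 20 mm of where they stood. All at rest ((((horizontal distance between salt_pot and small_well_a below 0.012 m and z of salt_pot in the frame of small_well_a between -0.006 and 0.006 m) and (horizontal distance between pepper_pot and small_well_b below 0.012 m and z of pepper_pot in the frame of small_well_b between -0.006 and 0.006 m)) or ((horizontal distance between salt_pot and small_well_b below 0.012 m and z of salt_pot in the frame of small_well_b between -0.006 and 0.006 m) and (horizontal distance between pepper_pot and small_well_a below 0.012 m and z of pepper_pot in the frame of small_well_a between -0.006 and 0.006 m))) and horizontal distance between jar and wide_well below 0.012 m and z of jar in the frame of wide_well between -0.006 and 0.006 m and horizontal distance between garlic and dish_well below 0.015 m and z of garlic in the frame of dish_well between -0.012 and 0.012 m and angle between each of salt_pot, pepper_pot, jar, spice_jar's own z axis and vertical below 0.12 rad and linear speed of each of salt_pot, pepper_pot, jar, garlic, spice_jar, onion below 0.02 m/s and distance of each of spice_jar, onion from where it was at the start of the episode below 0.02 m); the robot touches nothing.
It fails at once if the spice jar or the onion is moved more than 20 mm from its place (distance of any of spice_jar, onion from where it was at the start of the episode above 0.02 m).
It fails at once if a pot or a jar is knocked over (tilted more than 0.7 rad) (angle between any of salt_pot, pepper_pot, jar, spice_jar's own z axis and vertical above 0.7 rad).
It also fails if it takes over 112 s, if anything falls off the work surface, if the arm or the gripper's body presses on something with over 40 N, if the wrist force passes 120 N, or if a joint passes its speed limit or range.

## Working session

There is one attempt and no reset: what is moved stays moved. The work goes in short steps, Python scripts to look and compute and a shell command to move; the robot and the scene stay as the last step left them, time stands still between calls to the robot, and variables do not carry over. Pictures are saved under pics/ and viewed, at most 14 in all, crops included, and the job is handed in when it is done.

```bash
ls; mkdir -p pics
python3 - <<'E'
from station import arm, snapshot, camera_info, nets
import cv2
for n in ("scene","top"):
    cv2.imwrite(f"pics/{n}0.png",snapshot(n)); 
    c=camera_info(n); print(n,{k:(v if not hasattr(v,'tolist') else v.tolist()) for k,v in c.items()})
s=arm.observe(); print(s["clock"],s["ee_pos"],s["ee_rot"],s["grip_width"])
E
```

```text
pics
scene {'fx': 450.8556180434198, 'fy': 450.8556180434198, 'cx': 329.17343365330925, 'cy': 195.7052137313118, 'rvec': [0.8065206914147314, -2.490871113877511, 1.1789294042518632], 'tvec': [345.3378233577224, 176.30456632694765, 1383.0182573311918]}
top {'fx': 420.310471920075, 'fy': 420.310471920075, 'cx': 311.8878390323457, 'cy': 200.7325457160593, 'rvec': [1.9879984574229463, -2.2263491129076036, 0.2347733966983436], 'tvec': [32.15617339678345, 417.1429821954213, 1141.789547303183]}
0.1 [186.26931343 596.40915138 239.12757558] [-1.10958245e-04  1.50812134e-01  9.88562321e-01 -4.75674876e-04] 94.81561801545458
```

View pics/scene0.png

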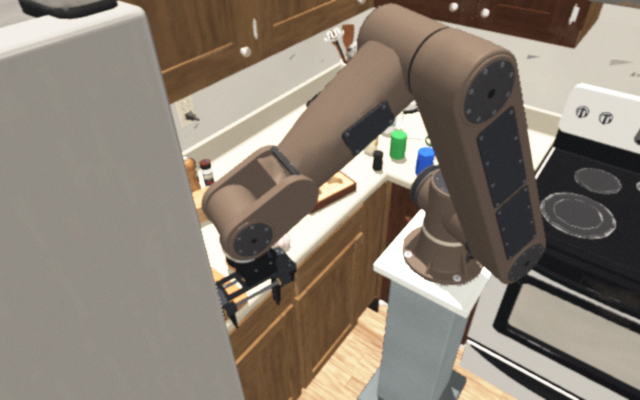

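View pics/top0.png

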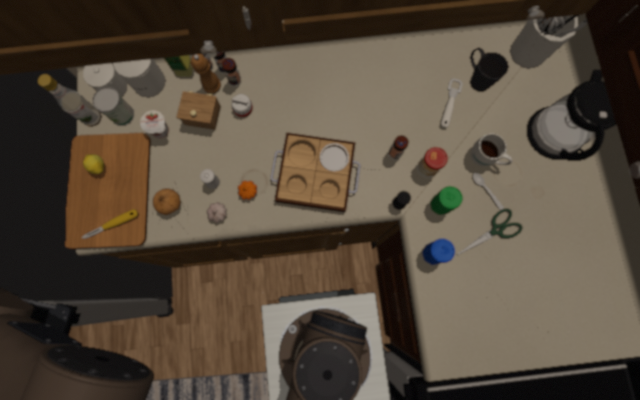

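The top view shows the caddy at (316,172) with the dish at (333,158). The salt pot is at (208,177), the garlic (217,212), the onion (166,201) and an orange decoy at (247,189). To the right are the red jar (435,159), the spice jar (398,147) and the pepper pot (401,200), with a green jar at (447,200) and a blue one at (439,252). In the scene view the fridge and the arm hide most of the worktop.

```bash
cat > h.py <<'E'
from station import arm, snapshot, camera_info, nets
import cv2, numpy as np
from scipy.optimize import least_squares
from scipy.spatial.transform import Rotation as R
# profiles (radius,z) mm
P={"salt_pot":[(21,0),(21,70),(15,77)],"pepper_pot":[(21,0),(21,70),(15,77)],"jar":[(31.5,0),(31.5,89),(32.5,89),(32.5,100)],
"garlic":[(20,0),(30,22),(30,28),(15,42),(3,59)],"spice_jar":[(20.5,0),(20.5,105)],"onion":[(20,0),(39.5,40),(5,85)]}
def proj(c,p):
    K=np.array([[c["fx"],0,c["cx"]],[0,c["fy"],c["cy"]],[0,0,1.]])
    return cv2.projectPoints(np.asarray(p,float).reshape(-1,3),np.array(c["rvec"],float),np.array(c["tvec"],float),K,None)[0].reshape(-1,2)
def ray(c,uv,z):
    M=cv2.Rodrigues(np.array(c["rvec"],float))[0]; o=-M.T@np.array(c["tvec"],float)
    uv=np.atleast_2d(uv); d=np.c_[(uv[:,0]-c["cx"])/c["fx"],(uv[:,1]-c["cy"])/c["fy"],np.ones(len(uv))]@M
    return o+d*((z-o[2])/d[:,2])[:,None]
def prof(name,x,y):
    a=np.linspace(0,2*np.pi,40)
    return np.vstack([np.c_[x+r*np.cos(a),y+r*np.sin(a),0*a+z] for r,z in P[name]])
def locate(c,rect,name):
    u0,v0,u1,v1=rect
    x0=ray(c,[(u0+u1)/2,(v0+v1)/2],35)[0,:2]
    def f(p):
        q=proj(c,prof(name,*p)); return np.r_[q.min(0),q.max(0)]-np.array([u0,v0,u1,v1])
    s=least_squares(f,x0); return s.x,np.abs(s.fun).max()
E
python3 - <<'E'
from h import *
im=snapshot("top"); c=camera_info("top")
M=cv2.Rodrigues(np.array(c["rvec"],float))[0]; print("cam",-M.T@np.array(c["tvec"]))
for n in list(P)+["small_well_a","wide_well","dish_well"]:
    for d in nets.boxes_of("top",n)[:5]:
        r=d["rect"]; print(n,round(d["score"],2),np.round(r,1), [np.round(q,1) for q in locate(c,r,n)] if n in P else np.round(ray(c,[(r[0]+r[2])/2,(r[1]+r[3])/2],35)[0],1))
crop=cv2.resize(im[120:220,265:365],(600,600),interpolation=cv2.INTER_CUBIC); cv2.imwrite("pics/cad.png",crop)
E
```

```text
cam [ 165.35511469    6.6670295  1204.71527515]
salt_pot 0.78 [202.7 169.5 219.4 186.3] [array([519.5, 265.5]), np.float64(1.9)]
pepper_pot 0.67 [390.4 189.  413.  208.2] [array([ 396.8, -269.3]), np.float64(1.5)]
jar 0.73 [429.8 189.4 464.4 215.3] [array([ 367.6, -388.4]), np.float64(2.0)]
jar 0.66 [421.  234.5 456.3 268.2] [array([ 235.6, -340.9]), np.float64(3.5)]
jar 0.6 [419.  147.6 447.2 179.7] [array([ 483.9, -369. ]), np.float64(2.0)]
garlic 0.66 [237.8 179.  255.9 200.4] [array([476.4, 167.7]), np.float64(1.5)]
garlic 0.57 [207.2 200.8 223.5 221.3] [array([423.9, 262.3]), np.float64(2.6)]
spice_jar 0.59 [386.8 135.6 408.4 160.7] [array([ 541.3, -276.2]), np.float64(0.3)]
onion 0.79 [151.7 185.3 178.4 214.6] [array([469.1, 399.5]), np.float64(1.1)]
small_well_a 0.88 [311.6 168.5 347.7 205.5] [454.6 -70.4  35. ]
small_well_a 0.72 [278.  167.9 315.9 203. ] [469.8  22.3  35. ]
small_well_a 0.26 [152.  188.  176.2 213.3] [468.4 403.9  35. ]
wide_well 0.56 [282.8 135.3 319.9 173.6] [ 5.613e+02 -2.000e-01  3.500e+01]
dish_well 0.68 [316.4 139.9 349.9 174.3] [542.6 -91.4  35. ]
```

View pics/cad.png

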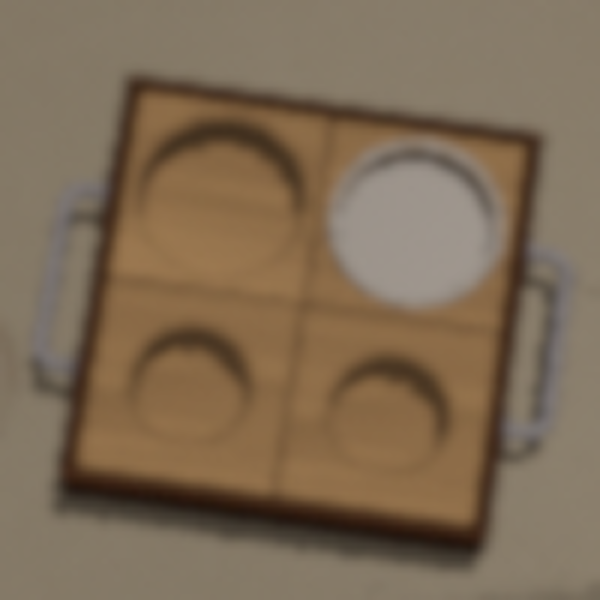

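The crop shows the wide well upper left at (221,198), the dish upper right at (416,224), and the small wells lower left (191,386) and lower right (388,414).

Run:
```python
from h import *
c=camera_info("top")
px=np.array([[221,198],[416,224],[191,386],[388,414]])/6+[264.6,119.6]
W=np.vstack([ray(c,p,z) for p,z in zip(px,(35,37,35,35))])[:,:2]
print(W.round(1))
k=np.array([[1,1],[1,-1],[-1,1],[-1,-1]])*47.5
def mdl(p): a=p[2]; return p[:2]+k@np.array([[np.cos(a),np.sin(a)],[-np.sin(a),np.cos(a)]])
s=least_squares(lambda p:(mdl(p)-W).ravel(),[510,-30,0]); print(s.x, mdl(s.x).round(1), s.fun.round(1))
print(camera_info("wrist"))
```

```text
[[566.9  -1.1]
 [542.2 -93.6]
 [474.5  23.3]
 [450.1 -68.8]]
[ 5.08410067e+02 -3.50212151e+01 -2.60205543e-01] [[566.5  -1.3]
 [542.1 -93.1]
 [474.7  23.1]
 [450.3 -68.7]] [-0.3 -0.3 -0.1  0.4  0.2 -0.2  0.2  0.1]
{'fx': 356.6123800608753, 'fy': 356.6123800608753, 'cx': 319.55337838816587, 'cy': 193.1322847804661, 'rvec': array([-2.34266389, -1.7236858 , -0.23999779]), 'tvec': array([-624.51237935,  -30.33965646,  393.00313714])}
```

```bash
python3 -m inch '[[1,[0.015,-0.02,0],0],[1,[0.04,-0.055,0],0],[1,[0.065,-0.085,0],0],[1,[0.09,-0.115,0],0],[1,[0.115,-0.147,0],0],[1,[0.14,-0.18,0],0],[1,[0.165,-0.21,0],0],[1,[0.19,-0.245,0],0]]'
python3 -m inch '[[1,[0.025,-0.033,0],0],[1,[0.045,-0.06,0],0],[1,[0.06,-0.085,0],0],[1,[0.06,-0.085,0],0],[1,[0.06,-0.085,0],0]]'
python3 - <<'E'
from h import *
s=arm.observe(); print(s["ee_pos"],s["joint_pos"].round(2) if hasattr(s["joint_pos"],'round') else s["joint_pos"])
c=camera_info("wrist");im=snapshot("wrist");cv2.imwrite("pics/w1.png",im)
M=cv2.Rodrigues(np.array(c["rvec"],float))[0]; print("cam",-M.T@np.array(c["tvec"]),M[2])
for n in ["salt_pot","garlic","onion"]:
    for d in nets.boxes_of("wrist",n)[:4]:
        print(n,round(d["score"],2),np.round(d["rect"],1), [np.round(q,1) for q in locate(c,d["rect"],n)])
E
```

```text
clock: 1.27
ee_pos: [376.6, 351.3, 239.9]
ee_rot: [0.0, 0.151, 0.989, 0.0]
wrist_force: [0.9, 0.5, -0.5]
grip_width: 95.2
grasp_force: 0.0
clock: 1.68
ee_pos: [436.2, 266.7, 239.7]
ee_rot: [0.0, 0.152, 0.988, 0.0]
wrist_force: [-0.8, 0.5, -0.3]
grip_width: 95.2
grasp_force: 0.0
[436.17376904 266.68298776 239.71799792] [ 0.42  0.33  1.83  0.    0.98 -0.85]
cam [360.98230207 289.96860065 386.12826932] [ 0.2609731  -0.08240143 -0.96182277]
salt_pot 0.66 [329.7 211.9 371.8 276.2] [array([516.9, 273.2]), np.float64(1.5)]
garlic 0.71 [283.6 129.3 339.8 187.9] [array([421.9, 262.3]), np.float64(1.4)]
garlic 0.6 [221.  204.7 274.7 259.8] [array([478.2, 171.6]), np.float64(1.3)]
garlic 0.32 [327.  214.9 371.5 279.7] [array([528.1, 271.2]), np.float64(6.3)]
onion 0.88 [414.6 122.3 496.9 198.4] [array([464.3, 397.8]), np.float64(1.6)]
```

View pics/w1.png

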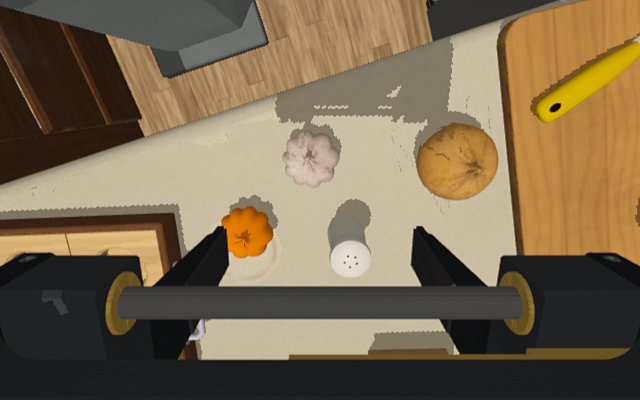

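The wrist view shows the garlic at (310,159), the onion (457,161), the orange decoy (247,232) and the salt pot, whose top centre is about (350,258).

Run:
```python
from h import *
c=camera_info("wrist")
print(ray(c,[[350.5,258]],74), ray(c,[[310.5,159]],30))
for n in ["salt_pot","garlic"]:
    for d in nets.cut_out("wrist",n)[:1]:
        m=d["pixels"]; v,u=np.nonzero(m); r=[u.min(),v.min(),u.max()+1,v.max()+1]
        print(n,d["score"],r,[np.round(q,1) for q in locate(c,r,n)])
        if n=="salt_pot":
          for p in [(517,273),(519.5,265.5)]:
            q=proj(c,prof(n,*p)); print(q.min(0),q.max(0))
t=camera_info("top"); snapshot("top")
for n in ["salt_pot","garlic"]:
    for d in nets.cut_out("top",n)[:2]:
        v,u=np.nonzero(d["pixels"]); r=[u.min(),v.min(),u.max()+1,v.max()+1]
        print(n,d["score"],r,[np.round(q,1) for q in locate(t,r,n)])
```

```text
[[515.05618429 274.3511679   74.        ]] [[419.43537767 263.33008423  30.        ]]
salt_pot 0.82 [np.int64(327), np.int64(215), np.int64(371), np.int64(278)] [array([517.8, 273.1]), np.float64(0.3)]
[326.48542691 214.10142244] [370.9833421  277.64499319]
[320.94412398 217.89753611] [364.21152049 281.81365429]
garlic 0.95 [np.int64(221), np.int64(206), np.int64(274), np.int64(259)] [array([477.6, 173.2]), np.float64(1.7)]
garlic 0.66 [np.int64(211), np.int64(203), np.int64(227), np.int64(221)] [array([420. , 252.1]), np.float64(2.7)]
garlic 0.65 [np.int64(237), np.int64(180), np.int64(257), np.int64(200)] [array([475.5, 167.3]), np.float64(0.5)]
```

```bash
python3 -m inch '[[0.9,[0.03,0.003,0],0],[0.9,[0.06,0.005,-0.02],0],[0.9,[0.08,0.007,-0.05],0],[0.9,[0.081,0.007,-0.09],0],[0.9,[0.081,0.007,-0.125],0],[0.9,[0.081,0.007,-0.155],0],[0.9,[0.081,0.007,-0.182],0],[0.9,[0.081,0.007,-0.182],0]]' 20
python3 -m inch '[[0.9,[0,0,0],0],[0.6,[0,0,0],0],[0.3,[0,0,0],0],[0.3,[0,0,0],0],[0.3,[0,0,0],0],[0.3,[0,0,0],0],[0.3,[0,0,0],0],[0.3,[0,0,0],0]]' 20
```

```text
clock: 2.8
ee_pos: [514.5, 274.0, 53.0]
ee_rot: [-0.003, 0.151, 0.989, -0.002]
wrist_force: [0.2, -0.2, -0.0]
grip_width: 85.3
grasp_force: 0.0
clock: 3.47
ee_pos: [516.6, 274.7, 57.9]
ee_rot: [0.0, 0.151, 0.989, 0.0]
wrist_force: [-1.0, -0.9, 2.1]
grip_width: 44.4
grasp_force: 0.8
```

```bash
python3 -m inch '[[0.2,[0,0,0],0],[0.2,[0,0,0],0],[0.2,[0,0,0.01],0],[0.2,[0,0,0.03],0],[0.2,[0,0,0.055],0],[0.2,[0,0,0.08],0],[0.2,[0,0,0.095],0],[0.2,[0,0,0.1],0]]' 20
python3 -m inch '[[0.2,[-0.003,-0.01,0],0],[0.2,[-0.007,-0.035,0],0],[0.2,[-0.012,-0.065,0],0],[0.2,[-0.018,-0.1,0],0],[0.2,[-0.024,-0.135,0],0],[0.2,[-0.029,-0.165,0],0],[0.2,[-0.032,-0.185,0],0],[0.2,[-0.034,-0.19,0],0]]'
```

```text
clock: 4.13
ee_pos: [517.2, 275.0, 160.7]
ee_rot: [0.002, 0.151, 0.989, 0.001]
wrist_force: [0.5, -1.1, -0.1]
grip_width: 40.8
grasp_force: 19.7
clock: 4.8
ee_pos: [481.2, 81.8, 156.7]
ee_rot: [-0.001, 0.152, 0.988, -0.0]
wrist_force: [0.4, -0.7, -2.4]
grip_width: 40.5
grasp_force: 19.7
```

Run:
```python
from h import *
s=arm.observe(); print(s["ee_pos"])
c=camera_info("wrist");im=snapshot("wrist")
W={"wide":(566.5,-1.3,35,43),"dish":(542.1,-93.1,37,42.5),"sl":(474.7,23.1,35,31),"sr":(450.3,-68.7,35,31)}
a=np.linspace(0,2*np.pi,60)
for x,y,z,r in W.values():
    cv2.polylines(im,[proj(c,np.c_[x+r*np.cos(a),y+r*np.sin(a),0*a+z]).round().astype(int)],True,(0,255,0),1)
cv2.imwrite("pics/w2.png",im)
for n in ["small_well_a","dish_well","wide_well"]:
    for d in nets.boxes_of("wrist",n)[:3]:
        r=d["rect"]; print(n,round(d["score"],2),np.round(r,1),ray(c,[(r[0]+r[2])/2,(r[1]+r[3])/2],35).round(1))
```

```text
[481.18753643  81.79624223 156.65147594]
small_well_a 0.65 [179.7 148.2 308.7 265.5] [[471.3  21.9  35. ]]
small_well_a 0.57 [ 54.9 150.  194.7 276.8] [[448.  -70.7  35. ]]
dish_well 0.78 [ 83.2 268.7 138.8 360.2] [[ 528.4 -122.9   35. ]]
wide_well 0.55 [256.  320.5 315.4 359.5] [[598.2  13.   35. ]]
```

View pics/w2.png

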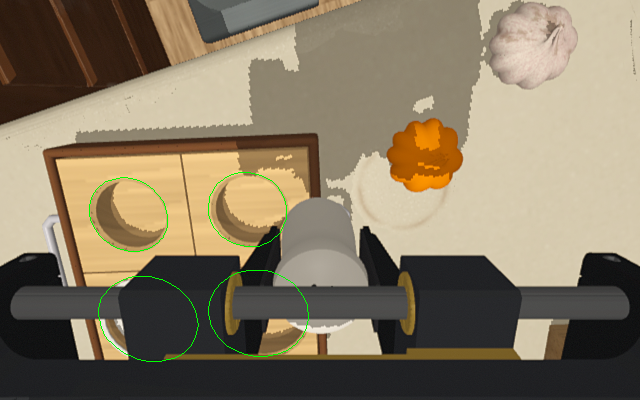

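The projected well circles match the image to within about 2 mm, so I'll place the salt pot.

```bash
python3 -m inch '[[0.2,[-0.003,-0.02,0],0],[0.2,[-0.006,-0.042,0],0],[0.2,[-0.009,-0.06,0],0],[0.2,[-0.009,-0.0605,-0.015],0],[0.2,[-0.009,-0.0605,-0.035],0],[0.2,[-0.009,-0.0605,-0.05],0],[0.2,[-0.009,-0.0605,-0.05],0],[0.2,[-0.009,-0.0605,-0.05],0]]'
python3 -m inch '[[0.2,[0,0,-0.008],0],[0.2,[0,0,-0.016],0],[0.2,[0,0,-0.024],0],[0.2,[0,0,-0.031],0],[0.2,[0,0,-0.037],0],[0.2,[0,0,-0.037],0],[0.2,[0,0,-0.037],0]]'
```

```text
clock: 5.67
ee_pos: [473.5, 25.1, 107.2]
ee_rot: [-0.001, 0.15, 0.989, 0.0]
wrist_force: [0.3, -0.1, -0.2]
grip_width: 40.4
grasp_force: 19.7
clock: 6.25
ee_pos: [473.5, 24.1, 70.3]
ee_rot: [-0.0, 0.151, 0.989, 0.0]
wrist_force: [0.3, -0.6, -0.8]
grip_width: 40.5
grasp_force: 19.7
```

```bash
python3 -m inch '[[0.65,[0,0,0],0],[0.65,[0,0,0],0],[0.65,[0,0,0],0],[0.65,[0,0,0.02],0],[0.65,[0,0,0.055],0],[0.65,[0,0,0.09],0],[0.8,[-0.005,0.02,0.11],0],[0.8,[-0.012,0.055,0.12],-0.1]]'
python3 -m inch '[[0.8,[-0.007,0.035,0],-0.12],[0.8,[-0.013,0.065,0],-0.24],[0.8,[-0.019,0.095,0],-0.36],[0.8,[-0.026,0.125,0],-0.48],[0.8,[-0.033,0.155,0],-0.6],[0.8,[-0.037,0.17,0],-0.72],[0.8,[-0.041,0.18,0],-0.84],[0.8,[-0.041,0.184,0],-0.96]]'
python3 -m inch '[[0.8,[0,0,0],-0.08],[0.8,[0,0,0],-0.08]]'
python3 - <<'E'
from h import *
s=arm.observe(); print(s["ee_pos"],s["ee_rot"])
c=camera_info("wrist");im=snapshot("wrist"); 
for n in ["garlic","salt_pot"]:
  for d in nets.boxes_of("wrist",n)[:3]:
    r=d["rect"]; print(n,round(d["score"],2),np.round(r,1),locate(c,r,n))
for d in nets.cut_out("wrist","garlic")[:3]:
    v,u=np.nonzero(d["pixels"]); r=[u.min(),v.min(),u.max()+1,v.max()+1]; print(d["score"],r,locate(c,r,"garlic"))
cv2.imwrite("pics/w3.png",im)
E
```

```text
clock: 6.92
ee_pos: [462.8, 78.1, 193.8]
ee_rot: [0.003, 0.201, 0.98, 0.0]
wrist_force: [0.8, 1.6, -0.3]
grip_width: 70.7
grasp_force: 0.0
clock: 7.58
ee_pos: [419.7, 264.7, 190.9]
ee_rot: [0.0, 0.631, 0.776, 0.0]
wrist_force: [0.2, -0.8, 0.7]
grip_width: 75.9
grasp_force: 0.0
clock: 7.75
ee_pos: [420.4, 263.6, 190.9]
ee_rot: [0.0, 0.661, 0.75, 0.0]
wrist_force: [0.3, 0.5, -0.2]
grip_width: 76.0
grasp_force: 0.0
[420.37599781 263.55351149 190.88922584] [1.16945046e-04 6.60899460e-01 7.50474410e-01 2.24377328e-04]
garlic 0.76 [336.4 248.2 397.2 288.9] (array([475.26570337, 181.54707393]), np.float64(9.445610488165471))
garlic 0.75 [290.7 149.1 353.7 216.8] (array([421.56430914, 261.29035417]), np.float64(2.01023193701576))
0.95 [np.int64(290), np.int64(152), np.int64(354), np.int64(216)] (array([421.52043908, 260.23966481]), np.float64(1.480600648249606))
0.8 [np.int64(337), np.int64(253), np.int64(397), np.int64(286)] (array([475.65047368, 180.39246603]), np.float64(13.413499174488322))
```

View pics/w3.png

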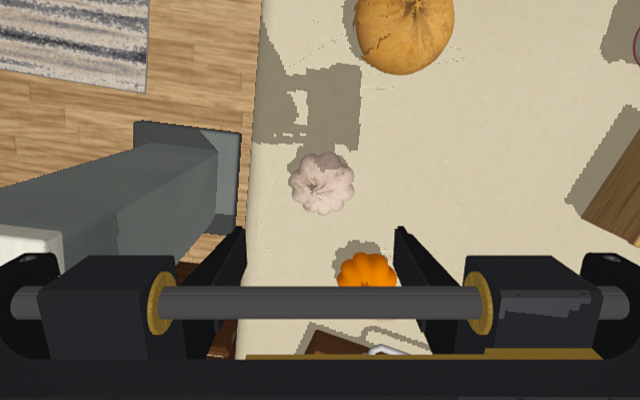

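The view shows the garlic at (321,184) and the orange decoy at (367,268), clear of the fingers' path. The garlic works out at about (421.5, 261).

```bash
python3 -m inch '[[0.9,[0,-0.001,-0.02],0],[0.9,[0,-0.001,-0.055],0],[0.9,[0,-0.001,-0.09],0],[0.9,[0,-0.001,-0.12],0],[0.9,[0,-0.001,-0.145],0],[0.9,[0,-0.001,-0.1565],0],[0.9,[0,-0.001,-0.1565],0],[0.7,[0,-0.001,-0.1565],0]]' 8
python3 -m inch '[[0.5,[0,0,0],0],[0.5,[0,0,0],0],[0.5,[0,0,0],0],[0.5,[0,0,0],0],[0.5,[0,0,0],0],[0.5,[0,0,0],0],[0.5,[0,0,0],0],[0.5,[0,0,0],0]]' 8
```

```text
clock: 8.62
ee_pos: [420.6, 262.0, 34.0]
ee_rot: [-0.0, 0.66, 0.752, -0.0]
wrist_force: [-0.6, -0.2, 0.9]
grip_width: 82.6
grasp_force: 0.0
clock: 9.28
ee_pos: [421.0, 262.3, 34.9]
ee_rot: [0.0, 0.66, 0.751, 0.001]
wrist_force: [0.7, -0.2, 7.9]
grip_width: 56.1
grasp_force: 8.0
```

```bash
python3 -m inch '[[0.4,[0,0,0.002],0],[0.4,[0,0,0.006],0],[0.4,[0,0,0.011],0],[0.4,[0,0,0.016],0],[0.4,[0,0,0.02],0],[0.4,[0,0,0.02],0],[0.4,[0,0,0.02],0]]' 8
```

```text
clock: 9.87
ee_pos: [420.7, 262.3, 54.5]
ee_rot: [0.0, 0.66, 0.751, 0.0]
wrist_force: [0.5, 0.2, -0.5]
grip_width: 56.6
grasp_force: 8.0
```

```bash
python3 -m inch '[[0.4,[0,0,0.015],0],[0.4,[0,0,0.04],0],[0.4,[0,0,0.065],0],[0.4,[0,0,0.085],0],[0.4,[0.004,-0.012,0.092],0],[0.4,[0.012,-0.036,0.092],0],[0.4,[0.023,-0.068,0.092],0],[0.4,[0.034,-0.1,0.092],0]]' 8
python3 -m inch '[[0.4,[0.011,-0.033,0],0],[0.4,[0.022,-0.066,0],0],[0.4,[0.033,-0.098,0],0],[0.4,[0.044,-0.13,0],0],[0.4,[0.056,-0.165,0],0],[0.4,[0.067,-0.198,0],0],[0.4,[0.076,-0.226,0],0],[0.4,[0.082,-0.243,0],0]]' 8
python3 -m inch '[[0.4,[0.004,-0.009,0],0],[0.4,[0.0047,-0.0112,0],0],[0.4,[0.0047,-0.0112,0],0],[0.4,[0.0047,-0.0112,0],0]]' 8
python3 - <<'E'
from h import *
s=arm.observe(); print(s["ee_pos"])
c=camera_info("wrist");im=snapshot("wrist")
W={"wide":(566.5,-1.3,35,43),"dish":(542.1,-93.1,37,42.5),"sl":(474.7,23.1,35,31),"sr":(450.3,-68.7,35,31),"sb":(474.7,23.1,81,21)}
a=np.linspace(0,2*np.pi,60)
for x,y,z,r in W.values():
    cv2.polylines(im,[proj(c,np.c_[x+r*np.cos(a),y+r*np.sin(a),0*a+z]).round().astype(int)],True,(0,255,0),1)
cv2.imwrite("pics/w4.png",im)
E
```

```text
clock: 10.53
ee_pos: [454.6, 161.4, 146.3]
ee_rot: [0.0, 0.659, 0.752, 0.0]
wrist_force: [-0.3, 0.7, -0.3]
grip_width: 56.7
grasp_force: 8.0
clock: 11.2
ee_pos: [537.1, -83.7, 145.8]
ee_rot: [0.0, 0.661, 0.751, -0.0]
wrist_force: [0.6, 0.1, -1.3]
grip_width: 56.6
grasp_force: 8.0
clock: 11.53
ee_pos: [540.8, -91.0, 146.0]
ee_rot: [-0.0, 0.66, 0.752, -0.0]
wrist_force: [0.1, 0.8, 0.3]
grip_width: 56.5
grasp_force: 8.0
[540.81567426 -90.99900351 146.01186418]
```

View pics/w4.png

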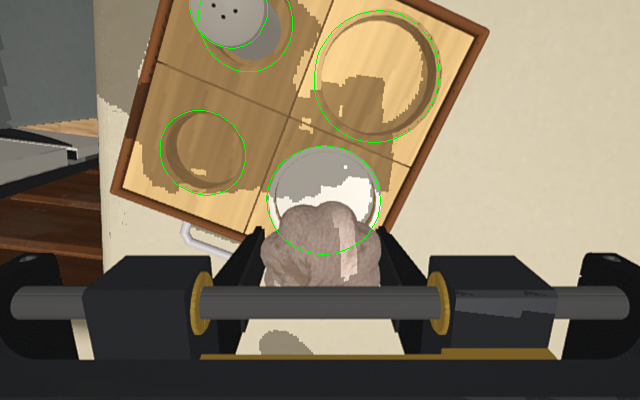

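The garlic is held, the salt pot stands in the left small well, and the circles line up. Next I lower the garlic into the dish.

```bash
python3 -m inch '[[0.4,[0.0005,-0.001,-0.015],0],[0.4,[0.0005,-0.001,-0.035],0],[0.4,[0.0005,-0.001,-0.053],0],[0.4,[0.0005,-0.001,-0.067],0],[0.4,[0.0005,-0.001,-0.077],0],[0.4,[0.0005,-0.001,-0.082],0],[0.4,[0.0005,-0.001,-0.082],0],[0.4,[0.0005,-0.001,-0.082],0]]' 8
python3 -m inch '[[0.62,[0,0,0],0],[0.65,[0,0,0],0],[0.7,[0,0,0],0],[0.75,[0,0,0],0],[0.8,[0,0,0],0],[0.8,[0,0,0.01],0],[0.8,[0,0,0.03],0],[0.8,[0,0,0.06],0]]'
```

```text
clock: 12.25
ee_pos: [541.9, -92.7, 64.5]
ee_rot: [0.0, 0.66, 0.752, 0.0]
wrist_force: [0.6, 0.2, 0.1]
grip_width: 56.5
grasp_force: 8.0
clock: 12.92
ee_pos: [540.9, -92.8, 123.8]
ee_rot: [-0.002, 0.66, 0.751, -0.001]
wrist_force: [1.0, 0.4, -0.3]
grip_width: 75.9
grasp_force: 0.0
```

```bash
python3 -m inch '[[0.8,[0,0,0.03],0],[0.8,[-0.015,-0.015,0.06],0],[0.8,[-0.04,-0.045,0.076],0],[0.8,[-0.067,-0.075,0.076],0],[0.8,[-0.094,-0.105,0.076],0],[0.8,[-0.12,-0.134,0.076],0],[0.8,[-0.138,-0.153,0.076],0],[0.8,[-0.145,-0.161,0.076],0]]'
python3 -m inch '[[0.8,[0,0,0],0],[0.8,[0,0,0],0],[0.8,[0,0,0],0]]'
python3 - <<'E'
from h import *
s=arm.observe(); print(s["ee_pos"])
c=camera_info("wrist");im=snapshot("wrist"); cv2.imwrite("pics/w5.png",im)
for n in ["pepper_pot","spice_jar","jar"]:
  for d in nets.boxes_of("wrist",n)[:3]:
    r=d["rect"]; print(n,round(d["score"],2),np.round(r,1),locate(c,r,n))
E
```

```text
clock: 13.58
ee_pos: [394.7, -255.8, 201.0]
ee_rot: [0.0, 0.661, 0.751, -0.0]
wrist_force: [1.1, 0.5, 0.9]
grip_width: 76.2
grasp_force: 0.0
clock: 13.83
ee_pos: [397.5, -253.3, 200.4]
ee_rot: [0.0, 0.66, 0.752, 0.0]
wrist_force: [-0.1, -0.1, 0.3]
grip_width: 76.3
grasp_force: 0.0
[ 397.47267694 -253.34928891  200.3769805 ]
pepper_pot 0.79 [290.6 166.2 340.4 231.6] (array([ 394.50414231, -267.94426768]), np.float64(0.8160360205175721))
spice_jar 0.71 [442.  195.9 543.7 255.9] (array([ 542.82427735, -263.7670699 ]), np.float64(14.795959607890836))
jar 0.91 [236.8 263.5 313.5 359.3] (array([ 375.17941103, -372.78787292]), np.float64(13.32406297222235))
jar 0.65 [365.2 258.7 425.8 352.9] (array([ 473.0267837 , -354.41663984]), np.float64(16.221383246458174))
jar 0.6 [ 56.1 209.2 186.3 272.8] (array([ 235.90890197, -317.83997962]), np.float64(25.45316995549547))
```

View pics/w5.png

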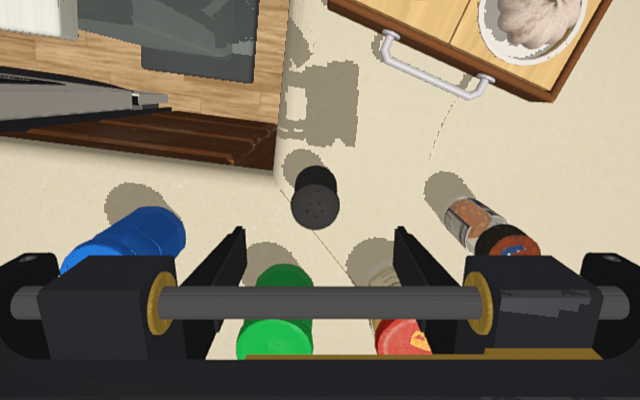

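The garlic sits in the dish. The pepper pot's top is at (316,205), which puts it at (394.5, −268), and the fingers' line is clear.

```bash
python3 -m inch '[[0.85,[-0.002,-0.007,-0.015],0],[0.85,[-0.003,-0.013,-0.045],0],[0.85,[-0.003,-0.013,-0.08],0],[0.85,[-0.003,-0.013,-0.11],0],[0.85,[-0.003,-0.013,-0.132],0],[0.85,[-0.003,-0.013,-0.142],0],[0.85,[-0.003,-0.013,-0.142],0],[0.5,[-0.003,-0.013,-0.142],0]]' 20
python3 -m inch '[[0.3,[0,0,0],0],[0.3,[0,0,0],0],[0.3,[0,0,0],0],[0.3,[0,0,0],0],[0.3,[0,0,0],0],[0.3,[0,0,0],0],[0.2,[0,0,0],0],[0.2,[0,0,0],0]]' 20
```

```text
clock: 14.7
ee_pos: [394.0, -266.6, 57.9]
ee_rot: [-0.001, 0.66, 0.752, 0.0]
wrist_force: [-0.4, 0.2, 0.0]
grip_width: 77.9
grasp_force: 0.0
clock: 15.37
ee_pos: [393.9, -267.2, 58.4]
ee_rot: [0.0, 0.66, 0.751, 0.0]
wrist_force: [0.6, 0.1, 5.4]
grip_width: 40.7
grasp_force: 19.8
```

```bash
python3 -m inch '[[0.2,[0,0,0.01],0],[0.2,[0,0,0.03],0],[0.2,[0,0,0.055],0],[0.2,[0,0,0.08],0],[0.2,[0.002,0.008,0.093],0],[0.2,[0.008,0.03,0.095],0],[0.2,[0.016,0.058,0.095],0],[0.2,[0.024,0.086,0.095],0]]' 20
python3 -m inch '[[0.2,[0.008,0.028,0],0],[0.2,[0.016,0.056,0],0],[0.2,[0.023,0.082,0],0],[0.2,[0.028,0.101,0],0],[0.2,[0.031,0.111,0],0],[0.2,[0.0317,0.1134,0],0],[0.2,[0.0317,0.1134,0],0],[0.2,[0.0317,0.1134,0],0]]' 20
python3 - <<'E'
from h import *
s=arm.observe(); print(s["ee_pos"])
c=camera_info("wrist");im=snapshot("wrist")
W={"wide":(566.5,-1.3,35,43),"dish":(542.1,-93.1,37,42.5),"sl":(474.7,23.1,35,31),"sr":(450.3,-68.7,35,31),"sb":(474.7,23.1,81,21)}
a=np.linspace(0,2*np.pi,60)
for x,y,z,r in W.values():
    cv2.polylines(im,[proj(c,np.c_[x+r*np.cos(a),y+r*np.sin(a),0*a+z]).round().astype(int)],True,(0,255,0),1)
cv2.imwrite("pics/w6.png",im)
E
```

```text
clock: 16.03
ee_pos: [417.6, -180.3, 153.3]
ee_rot: [0.0, 0.66, 0.751, 0.0]
wrist_force: [0.9, -0.3, -2.1]
grip_width: 40.6
grasp_force: 19.8
clock: 16.7
ee_pos: [449.4, -68.3, 153.1]
ee_rot: [-0.0, 0.66, 0.751, -0.0]
wrist_force: [-0.1, -0.7, -1.9]
grip_width: 40.6
grasp_force: 19.8
[449.36136371 -68.31576539 153.05893638]
```

View pics/w6.png

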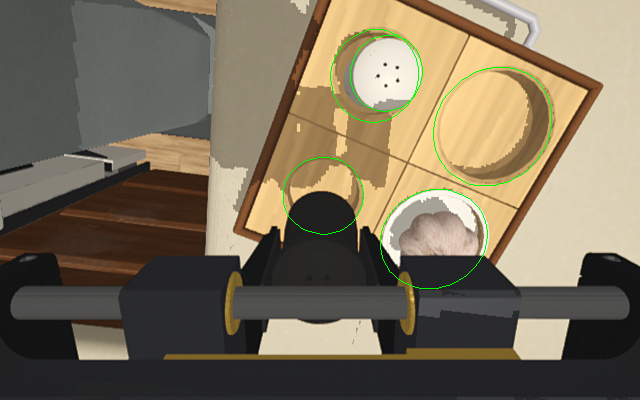

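Alignment is good. Salt is in its well and the garlic is in the dish, so I lower the pepper pot.

```bash
python3 -m inch '[[0.2,[0,0,-0.012],0],[0.2,[0,0,-0.028],0],[0.2,[0,0,-0.044],0],[0.2,[0,0,-0.056],0],[0.2,[0,0,-0.066],0],[0.2,[0,0,-0.076],0],[0.2,[0,0,-0.083],0],[0.2,[0,0,-0.083],0]]' 20
python3 -m inch '[[0.2,[0,0,0],0],[0.62,[0,0,0],0],[0.62,[0,0,0],0],[0.62,[0,0,0],0],[0.62,[0,0,0.01],0],[0.62,[0,0,0.035],0],[0.62,[0,0,0.07],0],[0.62,[0,0,0.105],0]]'
```

```text
clock: 17.42
ee_pos: [449.6, -68.5, 69.4]
ee_rot: [-0.0, 0.66, 0.751, 0.0]
wrist_force: [-0.8, -0.4, -1.7]
grip_width: 40.5
grasp_force: 19.9
clock: 18.08
ee_pos: [448.9, -67.4, 176.4]
ee_rot: [-0.001, 0.66, 0.751, -0.0]
wrist_force: [0.3, -0.0, 0.5]
grip_width: 59.0
grasp_force: 0.0
```

Run:
```python
from h import *
c=camera_info("scene")
for z in (215,300,400,450,500,550,600): print(z,proj(c,[[186,597,z]]).round(0))
t=camera_info("top"); snapshot("top")
for d in nets.cut_out("top","jar")[:4]:
    v,u=np.nonzero(d["pixels"]); r=[u.min(),v.min(),u.max()+1,v.max()+1]; print(d["score"],r,locate(t,r,"jar"))
for d in nets.boxes_of("top","spice_jar")[:2]: print(d["rect"],locate(t,d["rect"],"spice_jar"))
print(arm.observe()["joint_pos"])
```

```text
215 [[255. 312.]]
300 [[251. 286.]]
400 [[244. 252.]]
450 [[241. 232.]]
500 [[237. 212.]]
550 [[233. 189.]]
600 [[229. 164.]]
0.75 [np.int64(430), np.int64(185), np.int64(463), np.int64(215)] (array([ 374.59812774, -387.88785947]), np.float64(0.42592155077682037))
0.63 [np.int64(417), np.int64(147), np.int64(448), np.int64(178)] (array([ 487.4012043 , -368.00521307]), np.float64(0.5225747618557648))
0.6 [np.int64(422), np.int64(238), np.int64(455), np.int64(265)] (array([ 235.04448562, -340.24825908]), np.float64(0.5372224510852561))
[389.3, 134.5, 406.3, 157.8] (array([ 547.15831141, -277.44167883]), np.float64(2.2367175778670685))
[-2.94694744e-01  3.38650702e-01  2.03576249e+00  3.42995675e-05
  7.61749273e-01 -4.24428208e-01]
```

```bash
python3 -m inch '[[0.8,[0.001,-0.015,0.005],-0.12],[0.8,[0.003,-0.045,0.01],-0.24],[0.8,[0.005,-0.08,0.015],-0.36],[0.8,[0.008,-0.115,0.015],-0.48],[0.8,[0.011,-0.15,0.015],-0.6],[0.8,[0.013,-0.185,0.015],-0.72],[0.8,[0.016,-0.22,0.015],-0.84],[0.8,[0.018,-0.25,0.015],-0.96]]'
python3 -m inch '[[0.9,[0.002,-0.02,0],-0.12],[1,[0.002,-0.03,0],-0.23],[1,[0.002,-0.03,0],-0.23],[1,[0.002,-0.03,0],-0.23]]'
python3 - <<'E'
from h import *
s=arm.observe(); print(s["ee_pos"],s["ee_rot"])
c=camera_info("wrist");im=snapshot("wrist"); cv2.imwrite("pics/w7.png",im)
for n in ["spice_jar","jar"]:
  for d in nets.cut_out("wrist",n)[:3]:
    v,u=np.nonzero(d["pixels"]); r=[u.min(),v.min(),u.max()+1,v.max()+1]; print(n,d["score"],r,locate(c,r,n))
E
```

```text
clock: 18.9
ee_pos: [467.0, -319.7, 188.9]
ee_rot: [-0.001, 0.933, 0.359, -0.0]
wrist_force: [-0.6, -0.0, -0.3]
grip_width: 76.0
grasp_force: 0.0
clock: 19.23
ee_pos: [469.0, -347.3, 188.9]
ee_rot: [-0.001, 0.967, 0.254, -0.001]
wrist_force: [0.1, 0.4, 0.0]
grip_width: 93.8
grasp_force: 0.0
[ 468.95063825 -347.31567902  188.94063297] [-8.72092841e-04  9.67280126e-01  2.53708721e-01 -5.32058448e-04]
spice_jar 0.94 [np.int64(247), np.int64(14), np.int64(316), np.int64(88)] (array([ 543.26405603, -277.42162732]), np.float64(0.31131747291841805))
jar 0.87 [np.int64(179), np.int64(325), np.int64(240), np.int64(362)] (array([ 298.98043751, -335.20611947]), np.float64(48.332622870686805))
jar 0.84 [np.int64(313), np.int64(132), np.int64(406), np.int64(235)] (array([ 490.01701378, -365.71192675]), np.float64(1.3738339645184965))
jar 0.57 [np.int64(263), np.int64(242), np.int64(346), np.int64(359)] (array([ 377.07433913, -384.79932068]), np.float64(3.9968324340684376))
```

View pics/w7.png

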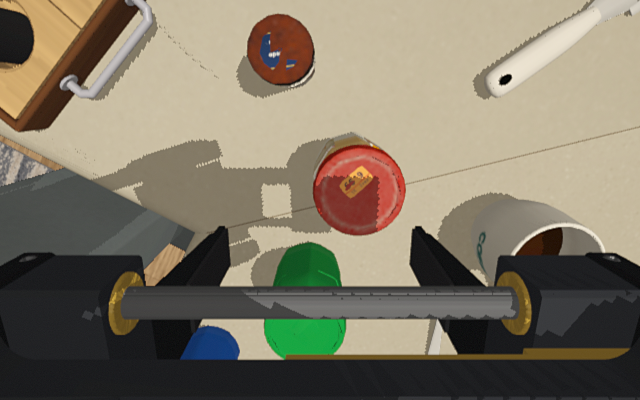

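The red lid is centred at (359,190), which puts the jar at (490, −366). The mug and green jar are clear of the fingers.

```bash
python3 -m inch '[[1,[0.01,-0.009,0],0],[1,[0.019,-0.0165,-0.005],0],[1,[0.0195,-0.017,-0.03],0],[1,[0.0195,-0.017,-0.06],0],[1,[0.0195,-0.017,-0.09],0],[1,[0.0195,-0.017,-0.118],0],[1,[0.0195,-0.017,-0.134],0],[1,[0.0195,-0.017,-0.134],0]]' 35
python3 -m inch '[[0.85,[0,0,0],0],[0.65,[0,0,0],0],[0.5,[0,0,0],0],[0.5,[0,0,0],0],[0.5,[0,0,0],0],[0.5,[0,0,0],0],[0.5,[0,0,0],0],[0.5,[0,0,0],0]]' 35
```

```text
clock: 20.05
ee_pos: [488.1, -363.1, 52.4]
ee_rot: [-0.002, 0.967, 0.253, -0.001]
wrist_force: [-0.0, -0.8, -0.3]
grip_width: 95.2
grasp_force: 0.0
clock: 20.72
ee_pos: [489.5, -365.2, 57.2]
ee_rot: [0.001, 0.968, 0.252, 0.001]
wrist_force: [0.3, -0.0, 6.7]
grip_width: 63.6
grasp_force: 35.0
```

```bash
python3 -m inch '[[0.5,[0,0,0.008],0],[0.5,[0,0,0.025],0],[0.5,[0,0,0.05],0],[0.5,[-0.002,0.005,0.075],0],[0.5,[-0.008,0.025,0.092],0],[0.5,[-0.015,0.05,0.098],0],[0.5,[-0.021,0.077,0.1],0],[0.5,[-0.025,0.1,0.1],0]]' 35
python3 -m inch '[[0.5,[0.006,0.024,0],0],[0.5,[0.015,0.05,0],0],[0.5,[0.026,0.079,0],0],[0.5,[0.037,0.109,0],0],[0.5,[0.048,0.138,0],0],[0.5,[0.059,0.167,0],0],[0.5,[0.068,0.19,0],0],[0.5,[0.074,0.206,0],0]]' 35
python3 -m inch '[[0.5,[0.006,0.015,0],0],[0.5,[0.013,0.032,0],0],[0.5,[0.021,0.046,0],0],[0.5,[0.026,0.056,0],0],[0.5,[0.0278,0.0584,0],0],[0.5,[0.0278,0.0584,0],0],[0.5,[0.0278,0.0584,0],0],[0.5,[0.0278,0.0584,0],0]]' 35
python3 - <<'E'
from h import *
s=arm.observe(); print(s["ee_pos"],s["wrist_force"])
c=camera_info("wrist");im=snapshot("wrist")
W={"wide":(566.5,-1.3,35,43),"dish":(542.1,-93.1,37,42.5),"sl":(474.7,23.1,35,31),"sr":(450.3,-68.7,35,31),"sb":(474.7,23.1,81,21)}
a=np.linspace(0,2*np.pi,60)
for x,y,z,r in W.values():
    cv2.polylines(im,[proj(c,np.c_[x+r*np.cos(a),y+r*np.sin(a),0*a+z]).round().astype(int)],True,(0,255,0),1)
cv2.imwrite("pics/w8.png",im)
E
```

```text
clock: 21.38
ee_pos: [462.9, -263.0, 156.9]
ee_rot: [-0.0, 0.968, 0.252, -0.0]
wrist_force: [0.3, 0.1, -4.5]
grip_width: 63.5
grasp_force: 35.0
clock: 22.05
ee_pos: [538.0, -56.3, 156.2]
ee_rot: [-0.0, 0.967, 0.253, -0.0]
wrist_force: [-1.0, -0.4, -4.4]
grip_width: 64.0
grasp_force: 35.0
clock: 22.72
ee_pos: [565.4, -0.9, 156.1]
ee_rot: [0.0, 0.968, 0.252, -0.0]
wrist_force: [-0.8, 0.7, -5.0]
grip_width: 63.8
grasp_force: 35.0
[565.36075044  -0.91306288 156.12058883] [-0.84479526  0.6890969  -4.99393639]
```

View pics/w8.png

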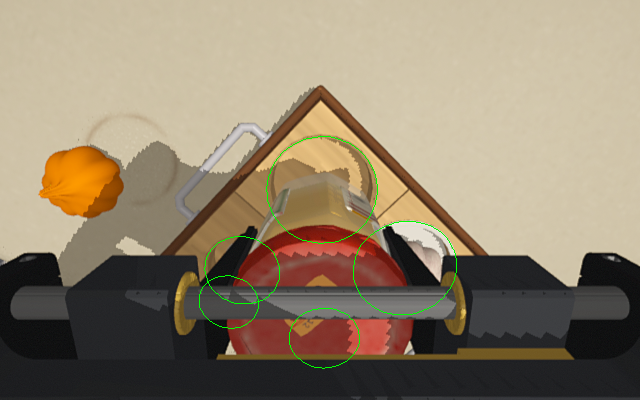

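The wide well's rim lines up with the overlay, and the jar hangs centred at (322,~190). Lowering it now.

```bash
python3 -m inch '[[0.5,[0.0005,0,-0.012],0],[0.5,[0.0005,0,-0.028],0],[0.5,[0.0005,0,-0.043],0],[0.5,[0.0005,0,-0.055],0],[0.5,[0.0005,0,-0.063],0],[0.5,[0.0005,0,-0.069],0],[0.5,[0.0005,0,-0.072],0],[0.5,[0.0005,0,-0.072],0]]' 35
python3 -m inch '[[0.5,[0,0,-0.005],0],[0.5,[0,0,-0.01],0],[0.5,[0,0,-0.014],0],[0.5,[0,0,-0.016],0],[0.5,[0,0,-0.016],0],[0.5,[0,0,-0.016],0]]' 35
```

```text
clock: 23.43
ee_pos: [566.2, -0.4, 83.9]
ee_rot: [-0.0, 0.968, 0.252, -0.0]
wrist_force: [-0.7, 0.2, -4.7]
grip_width: 63.6
grasp_force: 35.0
clock: 23.93
ee_pos: [566.2, -0.2, 68.2]
ee_rot: [0.0, 0.968, 0.252, -0.0]
wrist_force: [-1.0, 0.8, -2.6]
grip_width: 63.4
grasp_force: 35.0
```

```bash
python3 -m inch '[[0.75,[0,0,0],0],[0.85,[0,0,0],0],[0.85,[0,0,0],0],[0.85,[0,0,0],0],[0.85,[0,0,0.01],0],[0.85,[0,0,0.035],0],[0.85,[0,0,0.07],0],[0.85,[0,0,0.1],0]]'
python3 -m inch '[[0.85,[-0.005,-0.01,0],0],[0.85,[-0.03,-0.03,0.02],0],[0.85,[-0.06,-0.05,0.04],0],[0.85,[-0.09,-0.07,0.06],0],[0.85,[-0.12,-0.09,0.07],0],[0.85,[-0.14,-0.1,0.07],0],[0.85,[-0.14,-0.1,0.07],0],[0.85,[-0.14,-0.1,0.07],0]]'
python3 - <<'E'
from h import *
c=camera_info("wrist");im=snapshot("wrist")
W={"jar":(566.5,-1.3,111,32.5),"dish":(542.1,-93.1,37,42.5),"garlic":(542.1,-93.1,50,30),"sr":(450.3,-68.7,81,21),"sb":(474.7,23.1,81,21)}
a=np.linspace(0,2*np.pi,60)
for x,y,z,r in W.values():
    cv2.polylines(im,[proj(c,np.c_[x+r*np.cos(a),y+r*np.sin(a),0*a+z]).round().astype(int)],True,(0,255,0),1)
t=camera_info("top");it=snapshot("top")
for x,y,z,r in W.values():
    cv2.polylines(it,[proj(t,np.c_[x+r*np.cos(a),y+r*np.sin(a),0*a+z]).round().astype(int)],True,(0,255,0),1)
o=np.hstack([cv2.resize(im,(560,350)),cv2.resize(it[110:230,270:350],(233,350))])
cv2.imwrite("pics/w9.png",o)
for n in ["spice_jar","onion"]:
    for d in nets.boxes_of("top",n)[:1]: print(n,d["rect"],locate(t,d["rect"],n))
E
```

```text
clock: 24.6
ee_pos: [566.2, -0.2, 170.3]
ee_rot: [0.0, 0.968, 0.252, -0.0]
wrist_force: [0.4, 0.2, -0.0]
grip_width: 80.8
grasp_force: 0.0
clock: 25.27
ee_pos: [425.9, -100.8, 239.0]
ee_rot: [0.0, 0.968, 0.251, 0.001]
wrist_force: [0.9, -0.5, -0.2]
grip_width: 80.9
grasp_force: 0.0
onion [154.4, 185.4, 179.9, 210.3] (array([474.6669847 , 393.27906136]), np.float64(1.1174655463432543))
```

View pics/w9.png

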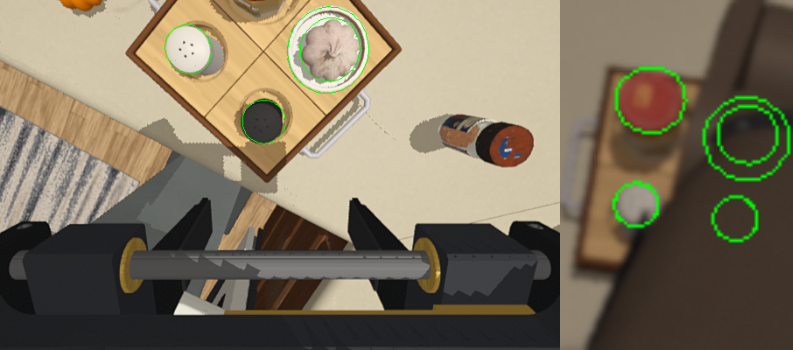

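The pots, jar and garlic all sit inside the circles drawn at their fully-down positions. The spice jar stands upright and the onion is where it was, so I'll hand in.

```bash
python3 -c "
from station import arm
print(arm.close_job())"
```

```text
the job is handed in; nothing more can be done
None
```

The caddy is stocked and the job was handed in at about 25 s: salt, pepper and jar stand in their wells and the garlic is in the dish by the last pictures, the spice jar and onion were left alone, and no verdict came back.

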